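# Close a split bearing housing on its dowels and hold it shut

## Task

Swing the hold-down strap over the foot of the green housing's bottom half and press it down until it snaps fully home in its forked catch. Then set the loose top half on the two dowels of the bottom half, lined up, and push it down against the rubber seals until the split is fully closed all round. Finish while still holding it pressed shut (do not let go) so that the screws can be put in, and leave the other things on the bench where they lie.

Things in the scene. Friction and masses are not known exactly. Their poses are not given: they have to be found in the camera images.
- strap (a joint): angle of the steel hold-down strap: 0 is closed (level, home in the fork), about 2 is open, leaning back just past upright. The hinge is stiff (0.15 N m) and stays where it is left; from 0.15 rad on a spring ball in the fork resists (5 to 6 N at the knob), then snaps over the strap and keeps it at 0, a hard stop
- strap_knob (a point): centre of the red ball knob (24 mm across) on the free end of the strap, 128 mm from the hinge axis; it moves with the strap. The strap is a steel bar 18 mm wide, 8 mm thick; the fork cheeks (48 mm above the bench, about 50 mm over their width) stand around the strap 100 mm from the hinge. Closed, the knob centre is 32 mm above the bench, nothing above it
- strap_hinge (a point): point on the strap's hinge axis, 32 mm above the bench; it turns with the strap. The point's y axis is the hinge axis; its -x axis points along the strap to the knob. A positive turn about y opens the strap (raises the knob, then carries it back past upright, away from the robot)
- nest (a point): centre of the top face of the fixture's steel plate, 12 mm above the bench, plate 130 mm (x) by 236 mm (y); x axis across the housing (the bearing axis), y along its length, z up. The hinge is at (50, 74) mm and the closed knob at (-78, 74) mm in these axes. The fixture is fixed to the bench, its place and yaw vary
- base_split (a point): centre of the split face (top) of the green bottom half, which lies loose in the fixture's nest with about 1 mm play, feet 185 mm long in y, 52 mm wide in x; split face 50 mm above the plate; z up. A ball bearing 52 mm across lies in the bore and stands up 26 mm over the split. Two black rubber seal strips on the face (at y = +-33 mm) stand 4 mm proud and push back with 8 N at first touch to 14 N when flush; the top half's weight alone does not close them
- dowel0 (a point): tip of the steel dowel at (16, 48) mm in base_split's x, y; 8 mm thick, standing 15 mm above the split face, the last 5 mm tapered
- dowel1 (a point): tip of the other dowel, at (-16, -48) mm, same size
- cap_split (a point): centre of the flat underside of the green top half (about 0.4 kg), which lies flat on the bench, arch upwards; axes as base_split's: x across (the bearing axis), y along its length, z up. It has two 10 mm dowel holes right through its 16 mm thick flanges, at (16, 48) and (-16, -48) mm; so it fits either way round (turned by 180 degrees). Seated, this point lies on base_split
- cap_grip (a point): point inside the crown of the top half's arch, 33 mm above its underside, where it is to be gripped: the arch is 52 mm wide along x with flat side faces, its bore radius 27 mm, its outer radius 41 mm; the whole is 52 mm (x) by 116 mm (y), 41 mm high
- bushing: black steel bushing, 44 mm across, 30 mm high, standing on the bench; to be left alone
- washers: flat stack of steel washers, 38 mm across, 9 mm high; to be left alone
- spindle: black spindle standing on its 56 mm round flange, 85 mm high; to be left alone
- oiler: yellow oil bottle with red cap, 48 mm across, 130 mm high; to be left alone
- collar: dark stepped steel collar, 54 mm across, 34 mm high; to be left alone
- tkey: hex key with blue T-handle lying on the bench, 150 mm shank along its x; to be left alone
- mallet: hammer lying on the bench; to be left alone
- screw_tray: red tray of cap screws, 90 x 120 x 30 mm; to be left alone
Mind the look-alikes: they are no part of the job. Leave any purple look-alike of the part that bears base_split alone.

How it is judged:
By the outcome, as a careful person would: the job done as asked, in the order asked, and still so for the second after the job is handed in, while the arm keeps its last pose, push and grip.
It also fails if it takes over 64 s, if anything falls off the work surface, if the arm or the gripper's body presses on something with over 40 N, if the wrist force passes 120 N, or if a joint passes its speed limit or range.

## Robot

A 7-joint arm with a two-finger parallel gripper is mounted at the origin on the work surface. World frame = base frame: x ahead of the robot, y to its left, z up, the work surface at z = 0. Lengths are in m, angles in rad, forces in N, time in s.
With the tool pointing down it reaches from about 0.425 to 0.875 m from the base axis. Payload 4.7 kg.
Tool frame: the origin (TCP) lies at the very end of the fingers, on their centre line; the grasp point (between the pads) lies manip.grasp_offset behind it (manip.grasp_offset is the distance from the TCP to the grasp point, in m); z points along the fingers, x is the direction in which the jaws open and shut, and the axes are right-handed (so a half turn about z gives the same grasp; the last joint's range is limited). The gripper opens to 85 mm and grips with 20 to 120 N. Pads are 22 mm wide; open, the fingers measure 114 mm over their backs; the gripper's body (76 mm by 85 mm) begins 54 mm behind the grasp point. The pads swing forward as they close: fully open they stand 13 mm farther back than shut.
Start: joints at [1.228, 0.321, -0.07, 1.45, 0.023, 1.371, -0.057], TCP at [0.227, -0.609, 0.231] pointing down, gripper open.
Joint ranges: [-2.86, 2.86], [-0.3, 2.09], [-1.38, 1.24], [0.06, 2.45], [-1.56, 4.7], [0.09, 2.05], [-2.69, 2.69]. Speed limits (rad/s): [2.57, 2.57, 3.14, 3.14, 3.14, 3.14, 3.14].

## Interface

Orientations are given as [roll, pitch, yaw] about the fixed x, y, z axes, in that order (R = Rz(yaw) Ry(pitch) Rx(roll)).
In Python, from plant import manip gives the robot as it stands.
- The arm moves only by the tool step_arm, never from a script. Its argument "commands" is a list of rows, each an object of numbers: "tx", "ty", "tz": the shift along the tool's x, y, z in mm; "wx", "wy", "wz": the turn, a rotation vector about the tool's x, y, z in rad; "jaw": the finger opening in mm, from 0 to 85.4. In form: [{"tx": .., "ty": .., "tz": .., "wx": .., "wy": .., "wz": .., "jaw": ..}, ...]. A call has 1 to 5 rows; each row is the pose to reach, as a shift and turn from the pose commanded when the call began, along the tool's axes at that moment; what a row does not reach only later rows make up. A row lasts 1/8 s, in which the tool goes at most 62.5 mm and 10.7 degrees, less where a joint would pass 70% of its speed; a pose out of reach is approached as far as the arm can. A call with a gripper value outside its range is refused whole. The fingers move at their own pace and stop on an object; "squeeze" is the grip in N (left out, the last holds). Time passes only in rows, so rows that repeat a pose let the fingers close. It gives the time, the measured TCP pose, the force and the opening at its end, in the units of the state.
- manip.sense(): the state, without advancing time (a new reading comes with each control period).
- manip.camera(name): name is "scene" or "top" or "wrist"; returns a dict with "frame" (480x640x3 uint8, blue, green, red), "fx", "fy", "cx", "cy" (pixels), "R" (3x3) and "t" (3): a world point X has camera coordinates R X + t. Camera axes: x right, y down, z forward; pixel columns grow to the right and rows downward; lengths in m; the calibration is good to about 2 mm. A picture is of the moment at which its call begins. There is no depth.
- manip.sign_off(): hands the job in, once; it reports no verdict.
The state is a dict: "clock": time; "joint_pos": joint angles; "joint_velocities": joint speeds; "joint_torque": joint torques, N m; "ee_pos": TCP position; "orientation": TCP orientation; "wrist_force": force on the tool from outside, world axes, zero at the start; "wrist_torque": the same for the moment, N m; "opening": opening from 0.0 (shut) to 1.0 (fully open).
Only numpy, scipy, OpenCV 4.12 (cv2) and the standard library are available. Lean on these libraries where they do the work, as an engineer would, in place of code of your own. Each camera call takes 0.05 s, during which the arm holds its last target. There are 200 camera calls.

## Working session

There is one attempt and no reset: what is moved stays moved. The work goes in short steps, Python scripts to look and compute and a tool call to move; the robot and the scene stay as the last step left them, time stands still between calls to the robot, and variables do not carry over. Pictures are saved under pics/ and viewed, about 8 in all and at most 12, crops included, and the job is handed in when it is done.

Besides the shell and the picture viewer there is one more tool, called after "Emit:" as name(argument=value, ...) on one line, values as JSON. step_arm: Moves the arm, as the interface text tells. Its arguments: {"type":"object","properties":{"commands":{"type":"array","items":{"type":"object","properties":{"tx":{"type":"number"},"ty":{"type":"number"},"tz":{"type":"number"},"wx":{"type":"number"},"wy":{"type":"number"},"wz":{"type":"number"},"jaw":{"type":"number"}}}},"squeeze":{"type":"number"}},"required":["commands"]}

```bash
ls; mkdir -p pics; cat > h.py <<'E'
from plant import manip
import numpy as np, cv2
from scipy.spatial.transform import Rotation as Rot
def snap(n,f):
    c=manip.camera(n); cv2.imwrite('pics/'+f+'.png',c['frame']); np.savez('pics/'+f+'.npz',**{k:np.array(v) for k,v in c.items()}); return c
def load(f): return dict(np.load('pics/'+f+'.npz'))
def proj(c,X):
    p=c['R']@np.array(X,float)+np.ravel(c['t']); return np.array([c['fx']*p[0]/p[2]+c['cx'],c['fy']*p[1]/p[2]+c['cy']])
def back(c,uv,z):
    d=c['R'].T@np.array([(uv[0]-c['cx'])/c['fx'],(uv[1]-c['cy'])/c['fy'],1]); o=-c['R'].T@np.ravel(c['t'])
    return o+d*(z-o[2])/d[2]
def tool():
    s=manip.sense(); return np.array(s['ee_pos']),Rot.from_euler('xyz',s['orientation'])
def goal(p,yaw):  # tool shift (mm) & turn to point-down pose, jaw axis at yaw
    q,R=tool(); T=Rot.from_euler('xyz',[np.pi,0,yaw])
    return np.round(R.inv().apply(np.array(p)-q)*1000,1), np.round((R.inv()*T).as_rotvec(),3)
E
python3 - <<'E'
from h import *
s=manip.sense(); print(s, manip.grasp_offset)
for n in ('scene','top','wrist'):
    c=snap(n,n+'0'); print(n,c['fx'],c['cx'],c['cy'],(-c['R'].T@np.ravel(c['t'])).round(3))
E
```

```text
pics
{'clock': 0.0, 'joint_pos': array([ 1.22811774,  0.32182207, -0.07007412,  1.45165118,  0.02258749,
        1.37083839, -0.05688394]), 'joint_velocities': array([ 0.0016046 , -0.00016237, -0.0026775 , -0.00082096,  0.00107881,
       -0.00129684, -0.00022215]), 'joint_torque': array([-3.89605975e-04, -4.93575490e+01, -3.82966474e-01, -3.14330864e+01,
        1.27531093e-02,  1.13636762e-02, -2.97935372e-06]), 'ee_pos': array([ 0.22677932, -0.60857768,  0.230236  ]), 'orientation': array([ 3.14150194e+00,  1.93017089e-03, -1.21398430e+00]), 'wrist_force': array([0.18972426, 0.26405899, 0.5921781 ]), 'wrist_torque': array([-0.03771241,  0.00748846,  0.03880547]), 'opening': 1.002205157645231} 0.0187
scene 554.6243172927333 316.6623223346745 238.97025910758003 [ 1.386 -0.816  0.853]
top 578.4893860003477 318.8113865367794 235.9211746133625 [ 0.408 -0.02   1.433]
wrist 403.707552076585 323.6999099238491 245.5903527685522 [ 0.292 -0.585  0.371]
```

View pics/scene0.png

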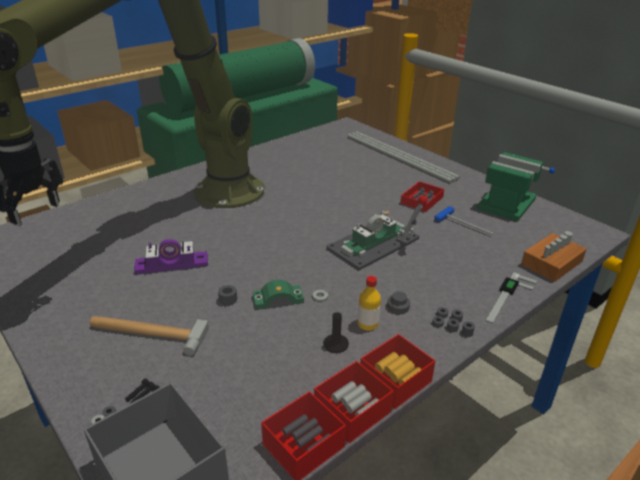

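View pics/top0.png

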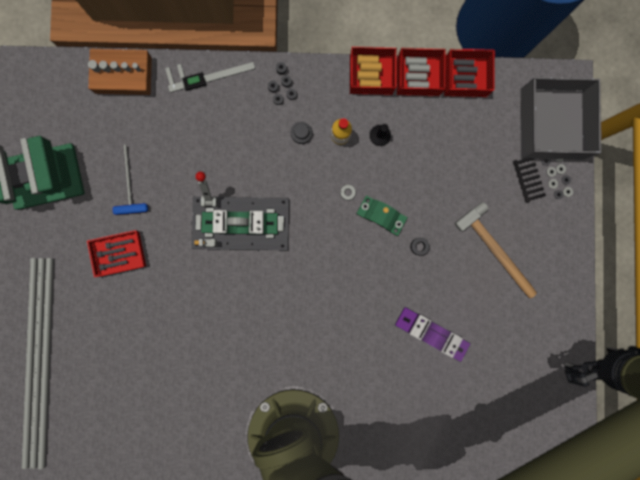

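The scene view shows the green fixture and bottom half at (375,240), the loose green cap at (278,293) and the purple look-alike at (170,255). In the top view the fixture is at (241,223), the strap knob at (201,176), the cap at (382,215) and the purple one at (432,334). The green vice at (40,172) is also not part of the job.

Candidates in the top view:
- **Bottom half:** green in the grey fixture (241,223), or purple (432,334). I choose the green one.
- **Top half:** the green arch at (382,215) is the only one.
- **Knob:** the red ball at (201,176). The red oiler cap at (343,124) could be mistaken for it.

Next is a close crop to check this.

```bash
python3 - <<'E'
from h import *
c=load('top0')
for n,uv,z in [('nestL',(199,223),.012),('nest',(241,223),.012),('cap',(382,215),.02),('knob',(201,176),.14),('oiler',(343,130),.1),('washer',(348,192),.0),('bush',(420,246),0.02),('spindle',(380,134),0.05),('tkey',(130,209),0),('tray',(117,254),0)]: print(n,back(c,uv,z).round(3))
f=c['frame']
a=cv2.resize(f[160:265,180:300],None,fx=5,fy=5,interpolation=cv2.INTER_CUBIC)
cv2.imwrite('pics/crop1.png',a[:520,:600])
# wrist cam pose in tool frame
w=load('wrist0');q,R=tool();o=-w['R'].T@np.ravel(w['t']);print('cam in tool',R.inv().apply(o-q).round(3),'axes',(R.inv().as_matrix()@w['R'].T).round(2))
for tgt,yaw in (((.53,.1,.42),-1.57),): print(goal(tgt,yaw))
E
```

```text
nestL [0.511 0.238 0.012]
nest [0.512 0.135 0.012]
cap [ 0.537 -0.211  0.02 ]
knob [0.607 0.213 0.14 ]
oiler [ 0.727 -0.107  0.1  ]
washer [ 0.595 -0.128  0.   ]
bush [ 0.463 -0.305  0.02 ]
spindle [ 0.732 -0.2    0.05 ]
tkey [0.543 0.41  0.   ]
tray [0.432 0.438 0.   ]
cam in tool [ 0.    -0.069 -0.141] axes [[ 1.    0.    0.  ]
 [-0.    0.96  0.27]
 [-0.   -0.27  0.96]]
(array([-558.4, -531.6, -188.8]), array([0.   , 0.001, 0.356]))
```

View pics/crop1.png

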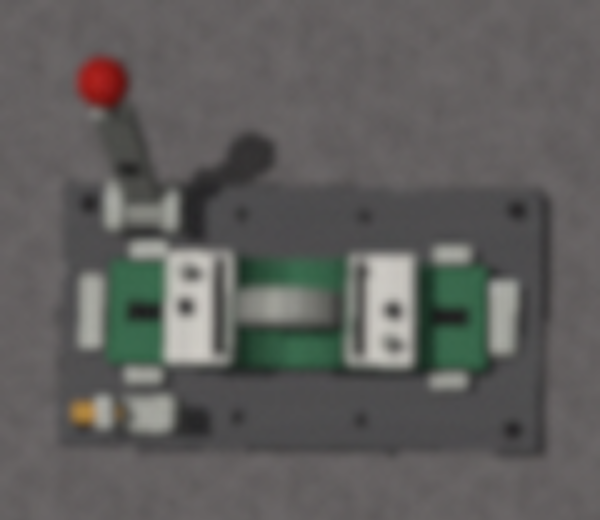

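The crop confirms the green bottom half with bearing in the fixture. The strap is open with its red knob at crop (102,82), and the fork is at crop (150,412). I'll move over the cap for a wrist look, then over the fixture.

```bash
python3 - <<'E'
from h import *
print(goal((.54,-.211,.26),-.45))
E
```

```text
(array([-263.3, -432.3,  -29.2]), array([-0.   ,  0.001, -0.764]))
```

Emit:
step_arm(commands=[{"tx":-263,"ty":-432,"tz":-29,"wz":-0.76},{"tx":-263,"ty":-432,"tz":-29,"wz":-0.76},{"tx":-263,"ty":-432,"tz":-29,"wz":-0.76},{"tx":-263,"ty":-432,"tz":-29,"wz":-0.76},{"tx":-263,"ty":-432,"tz":-29,"wz":-0.76}])

```text
invalid input at $.commands[0]: expected keys tx, ty, tz, wx, wy, wz, jaw
```

```bash
python3 - <<'E'
from h import *
print(goal((.54,-.211,.26),-.45),manip.sense()['joint_pos'].round(2))
E
```

```text
(array([-263.3, -432.3,  -29.2]), array([-0.   ,  0.001, -0.764])) [ 1.23  0.32 -0.07  1.45  0.02  1.37 -0.06]
```

Emit:
step_arm(commands=[{"tx":-263,"ty":-432,"tz":-29,"wx":0,"wy":0,"wz":-0.76,"jaw":85},{"tx":-263,"ty":-432,"tz":-29,"wx":0,"wy":0,"wz":-0.76,"jaw":85},{"tx":-263,"ty":-432,"tz":-29,"wx":0,"wy":0,"wz":-0.76,"jaw":85},{"tx":-263,"ty":-432,"tz":-29,"wx":0,"wy":0,"wz":-0.76,"jaw":85},{"tx":-263,"ty":-432,"tz":-29,"wx":0,"wy":0,"wz":-0.76,"jaw":85}])

```text
clock: 0.78
ee_pos: [0.4209, -0.3622, 0.2492]
orientation: [3.141, -0.0, -0.452]
wrist_force: [0.7, 0.3, 0.7]
opening: 0.994
```

```bash
python3 - <<'E'
from h import *
print(goal((.54,-.211,.26),-.45),manip.sense()['joint_pos'].round(2))
E
```

```text
(array([  41. , -188.1,  -10.8]), array([ 0.   , -0.   , -0.002])) [ 0.98  0.13 -0.34  1.65  0.04  1.37  0.17]
```

Emit:
step_arm(commands=[{"tx":41,"ty":-188,"tz":-11,"wx":0,"wy":0,"wz":0,"jaw":85},{"tx":41,"ty":-188,"tz":-11,"wx":0,"wy":0,"wz":0,"jaw":85},{"tx":41,"ty":-188,"tz":-11,"wx":0,"wy":0,"wz":0,"jaw":85},{"tx":41,"ty":-188,"tz":-11,"wx":0,"wy":0,"wz":0,"jaw":85},{"tx":41,"ty":-188,"tz":-11,"wx":0,"wy":0,"wz":0,"jaw":85}])

```text
clock: 1.4
ee_pos: [0.5391, -0.213, 0.2598]
orientation: [3.141, 0.001, -0.453]
wrist_force: [0.6, -1.0, -0.2]
opening: 0.997
```

```bash
python3 - <<'E'
from h import *
snap('wrist','wcap')
print(tool()[0].round(4),goal((.54,.115,.34),0),manip.sense()['joint_pos'].round(2))
E
```

```text
[ 0.5385 -0.2144  0.2598] (array([-143.6, -296.4,  -80.5]), array([ 0.001,  0.001, -0.456])) [ 0.75  0.19 -0.48  1.57  0.09  1.4  -0.19]
```

View pics/wcap.png

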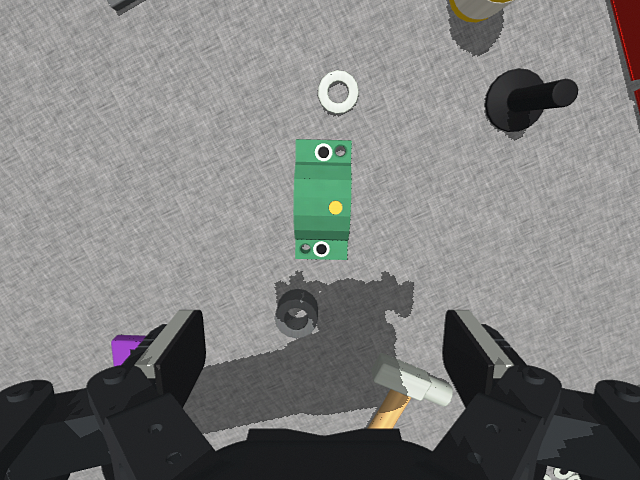

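The wrist view shows the cap: flange corners about (296,139), (351,140), (347,260) and (295,259), dowel holes at (341,151) and (306,248). Now the fixture look.

Emit:
step_arm(commands=[{"tx":-144,"ty":-296,"tz":-80,"wx":0,"wy":0,"wz":-0.456,"jaw":85},{"tx":-144,"ty":-296,"tz":-80,"wx":0,"wy":0,"wz":-0.456,"jaw":85},{"tx":-144,"ty":-296,"tz":-80,"wx":0,"wy":0,"wz":-0.456,"jaw":85},{"tx":-144,"ty":-296,"tz":-80,"wx":0,"wy":0,"wz":-0.456,"jaw":85},{"tx":-144,"ty":-296,"tz":-80,"wx":0,"wy":0,"wz":-0.456,"jaw":85}])

```text
clock: 2.08
ee_pos: [0.5396, 0.0896, 0.3344]
orientation: [3.14, -0.0, -0.003]
wrist_force: [1.4, 0.3, -0.1]
opening: 0.997
```

Emit:
step_arm(commands=[{"tx":0,"ty":0,"tz":0,"wx":0,"wy":0,"wz":0,"jaw":85},{"tx":0,"ty":0,"tz":0,"wx":0,"wy":0,"wz":0,"jaw":85}])

```text
clock: 2.33
ee_pos: [0.5399, 0.0882, 0.3336]
orientation: [3.14, 0.0, -0.001]
wrist_force: [0.2, -0.4, 0.1]
opening: 0.996
```

```bash
python3 - <<'E'
from h import *
snap('wrist','wfix')
print(tool()[0].round(4),manip.sense()['joint_pos'].round(2))
E
```

```text
[0.5399 0.0875 0.3333] [ 0.47  0.12 -0.74  1.52  0.08  1.53 -0.28]
```

View pics/wfix.png

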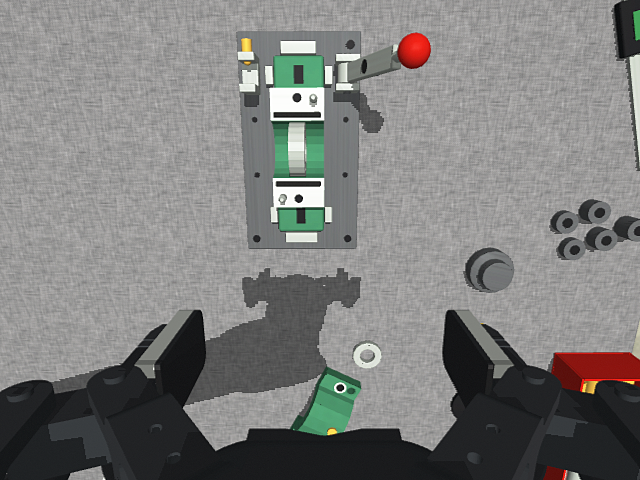

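Fixture plate corners are at (237,32), (359,30), (357,247) and (248,248). Dowel tips are at about (313,98) and (282,199), the knob at (414,50) and the fork at (248,76).

```bash
cat > m.py <<'E'
from h import *
from scipy.optimize import least_squares
def fit2(c,obj,px,x0):
    # planar pose fit: obj Nx3 (z world), px Nx2 -> x,y,yaw
    obj=np.array(obj,float);px=np.array(px,float)
    def f(p):
        ca,sa=np.cos(p[2]),np.sin(p[2])
        return np.ravel([proj(c,(p[0]+ca*o[0]-sa*o[1],p[1]+sa*o[0]+ca*o[1],o[2]))-u for o,u in zip(obj,px)])
    r=least_squares(f,x0); return r.x.round(4),r.fun.round(1)
E
python3 - <<'E'
from m import *
c=load('wfix')
P=[(-.065,.118,.012),(.065,.118,.012),(.065,-.118,.012),(-.065,-.118,.012)]
p,r=fit2(c,P,[(237,32),(359,30),(357,247),(248,248)],(.51,.135,0)); print('nest',p,r)
D=[(.016,.048,.077),(-.016,-.048,.077)]
print('base',*fit2(c,D,[(313,98),(282,199)],(.51,.135,0)))
k=back(c,(414,50),.148); print('knob at z.148',k)
ca,sa=np.cos(p[2]),np.sin(p[2]); W=lambda x,y:(p[0]+ca*x-sa*y,p[1]+sa*x+ca*y)
print('hinge',W(.05,.074),'knob closed',W(-.078,.074))
for a in (1.8,1.9,2,2.1):
    x,y=W(.05-.128*np.cos(a),.074); print(a,proj(c,(x,y,.032+.128*np.sin(a))).round(1))
w=load('wcap')
C=[(-.026,.058,.016),(.026,.058,.016),(.026,-.058,.016),(-.026,-.058,.016),(.016,.048,.016),(-.016,-.048,.016)]
print('cap',*fit2(w,C,[(296,139),(351,140),(347,260),(295,259),(341,151),(306,248)],(.54,-.21,-.45)))
for im,n,bx in ((c,'a',(265,80,330,215)),(w,'b',(285,130,360,270))):
    x0,y0,x1,y1=bx; g=cv2.resize(im['frame'][y0:y1,x0:x1],None,fx=4.2,fy=4.2,interpolation=cv2.INTER_CUBIC); cv2.imwrite(f'pics/z{n}.png',g); 
a,b=cv2.imread('pics/za.png'),cv2.imread('pics/zb.png'); h=max(len(a),len(b))
cv2.imwrite('pics/zz.png',np.hstack([cv2.copyMakeBorder(i,0,h-len(i),0,10,0) for i in (a,b)])); print(a.shape,b.shape)
E
```

```text
nest [0.5137 0.1387 0.007 ] [-2.1 -1.5  1.7 -0.5  0.1  1.6  0.3  1.3]
base [ 0.5141  0.1385 -0.0007] [ 0.3 -0.8 -0.3  1. ]
knob at z.148 [0.6065223  0.21396031 0.148     ]
hinge (np.float64(0.5631807792353251), np.float64(0.21304818414907672)) knob closed (np.float64(0.43518391522251976), np.float64(0.21215219146639214))
1.8 [396.7  48.8]
1.9 [412.8  49.6]
2 [427.5  50.7]
2.1 [440.7  52.1]
cap [ 0.5395 -0.2098 -0.4736] [-0.5 -0.3  0.9 -0.   0.2 -0.3  0.3 -0.4 -0.3 -0.2 -0.7  1.3]
(567, 273, 3) (588, 315, 3)
```

View pics/zz.png

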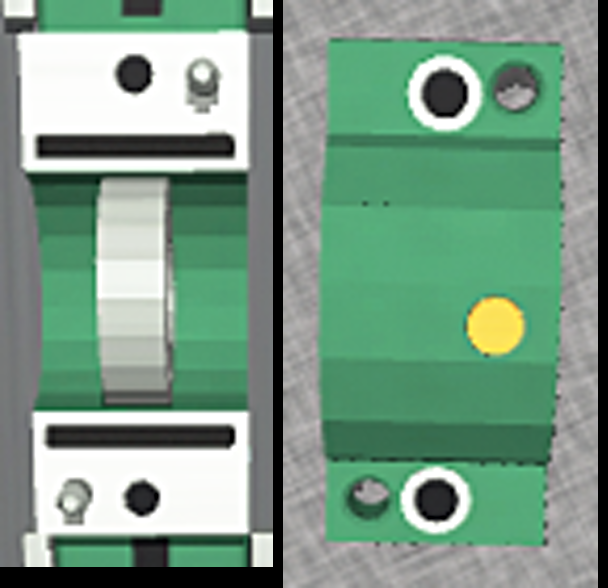

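```bash
python3 - <<'E'
from m import *
c=load('wfix')
D=[(.016,.048,.077),(-.016,-.048,.077)]; S=[(-.026,.058,.062),(.026,.058,.062),(.026,-.058,.062),(-.026,-.058,.062)]
print('dow',*fit2(c,D,[(313.3,96.7),(282.4,200.2)],(.51,.135,0)))
print('face',*fit2(c,S,[(269.8,87.9),(324.3,87.4),(324.,207.5),(273.4,207)],(.51,.135,0)))
print(goal((.665,.213,.26),0),goal((.665,.213,.145),0))
E
```

```text
dow [0.5144 0.1386 0.0079] [-0.1  0.2  0.1 -0.2]
face [ 0.5141  0.1382 -0.003 ] [ 0.  -0.4 -0.1  0.2 -0.1 -0.   0.2  0.3]
(array([ 124.9, -125.9,   73. ]), array([ 0.002,  0.001, -0.002])) (array([ 125. , -126.1,  188. ]), array([ 0.002,  0.001, -0.002]))
```

Emit:
step_arm(commands=[{"tx":125,"ty":-126,"tz":74,"wx":0,"wy":0,"wz":0,"jaw":0},{"tx":125,"ty":-126,"tz":74,"wx":0,"wy":0,"wz":0,"jaw":0},{"tx":125,"ty":-126,"tz":74,"wx":0,"wy":0,"wz":0,"jaw":0},{"tx":125,"ty":-126,"tz":74,"wx":0,"wy":0,"wz":0,"jaw":0},{"tx":125,"ty":-126,"tz":74,"wx":0,"wy":0,"wz":0,"jaw":0}])

```text
clock: 3.0
ee_pos: [0.6649, 0.2145, 0.2587]
orientation: [3.14, 0.002, -0.001]
wrist_force: [-0.0, -1.6, 0.3]
opening: 0.002
```

```bash
python3 - <<'E'
from h import *
print(tool()[0],goal((.665,.213,.145),0))
E
```

```text
[0.66490396 0.21454275 0.25872265] (array([  0.3,   1.4, 113.7]), array([ 0.002,  0.002, -0.001]))
```

Emit:
step_arm(commands=[{"tx":0,"ty":1,"tz":57,"wx":0,"wy":0,"wz":0,"jaw":0},{"tx":0,"ty":1,"tz":114,"wx":0,"wy":0,"wz":0,"jaw":0},{"tx":0,"ty":1,"tz":114,"wx":0,"wy":0,"wz":0,"jaw":0},{"tx":-30,"ty":1,"tz":114,"wx":0,"wy":0,"wz":0,"jaw":0},{"tx":-50,"ty":1,"tz":114,"wx":0,"wy":0,"wz":0,"jaw":0}])

```text
clock: 3.62
ee_pos: [0.6184, 0.2151, 0.1528]
orientation: [-3.141, -0.012, -0.0]
wrist_force: [5.9, -0.8, 9.7]
opening: -0.0
```

Emit:
step_arm(commands=[{"tx":-20,"ty":0,"tz":0,"wx":0,"wy":0,"wz":0,"jaw":0},{"tx":-40,"ty":0,"tz":0,"wx":0,"wy":0,"wz":0,"jaw":0},{"tx":-60,"ty":0,"tz":0,"wx":0,"wy":0,"wz":0,"jaw":0},{"tx":-80,"ty":0,"tz":0,"wx":0,"wy":0,"wz":0,"jaw":0},{"tx":-100,"ty":0,"tz":0,"wx":0,"wy":0,"wz":0,"jaw":0}])

```text
clock: 4.25
ee_pos: [0.5164, 0.2154, 0.1506]
orientation: [3.141, -0.008, 0.0]
wrist_force: [0.1, -0.2, -0.3]
opening: 0.003
```

```bash
python3 - <<'E'
from h import *
s=manip.sense(); print(s['ee_pos'],s['wrist_force'])
c=snap('top','tk')
hsv=cv2.cvtColor(c['frame'],cv2.COLOR_BGR2HSV); m=cv2.inRange(hsv,(0,150,80),(6,255,255))|cv2.inRange(hsv,(175,150,80),(180,255,255)); m[:, :150]=0; m[:100]=0
n,l,st,ce=cv2.connectedComponentsWithStats(m); print(st[1:],ce[1:])
for a in (1.2,1.1,1.0,.9,.8): print(a,proj(c,(.563-.128*np.cos(a),.213,.032+.128*np.sin(a))).round(1))
E
```

```text
[0.51637209 0.21537983 0.15058916] [ 0.13924924 -0.21935308 -0.33918255]
[[340 119   8   9  64]] [[343.3125 123.    ]]
1.2 [199.  215.7]
1.1 [199.3 221.2]
1.0 [199.6 226.3]
0.9 [200.1 231.2]
0.8 [200.7 235.7]
```

```bash
python3 - <<'E'
from h import *
c=snap('scene','s1'); f=load('tk')['frame']
a=cv2.resize(c['frame'][170:290,300:460],None,fx=3.7,fy=3.7,interpolation=cv2.INTER_CUBIC)
cv2.imwrite('pics/s1c.png',a); print(a.shape)
E
```

```text
(444, 592, 3)
```

View pics/s1c.png

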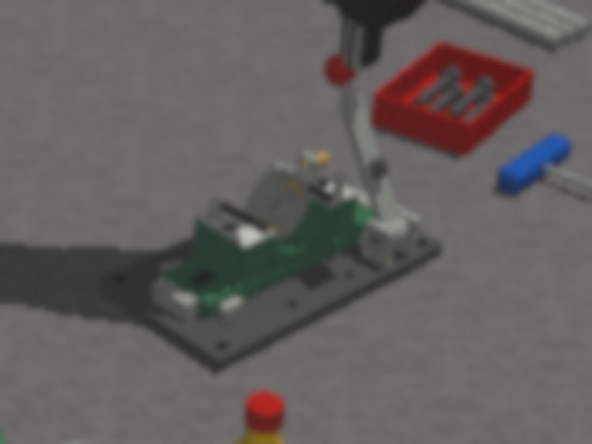

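The strap follows the finger: it now leans towards the robot, with the knob at scene pixel ~(391,188).

```bash
python3 - <<'E'
from h import *
c=load('s1')
for a in (1.5,1.4,1.3,1.2,1.1,1.0): print(a,proj(c,(.563-.128*np.cos(a),.213,.032+.128*np.sin(a))).round(1), .563-.128*np.cos(a),.032+.128*np.sin(a))
E
```

```text
1.5 [407.4 190.2] 0.553945638186534 0.15967935828531898
1.4 [403.8 188.9] 0.5412442057087691 0.1581375654385229
1.3 [400.2 188.1] 0.5287601499360528 0.1553354477334007
1.2 [396.7 187.8] 0.5166182074269857 0.15130100300380497
1.1 [393.4 188. ] 0.504939696457526 0.14607454208786375
1.0 [390.2 188.5] 0.49384130484887806 0.13970828605541075
```

Emit:
step_arm(commands=[{"tx":0,"ty":0,"tz":-32,"wx":0,"wy":0,"wz":0,"jaw":0},{"tx":-35,"ty":1,"tz":-32,"wx":0,"wy":0,"wz":0,"jaw":0},{"tx":-42,"ty":2,"tz":-15,"wx":0,"wy":0,"wz":0,"jaw":0},{"tx":-48,"ty":2,"tz":0,"wx":0,"wy":0,"wz":0,"jaw":0},{"tx":-53,"ty":2,"tz":14,"wx":0,"wy":0,"wz":0,"jaw":0}])

```text
clock: 4.97
ee_pos: [0.4617, 0.213, 0.131]
orientation: [3.142, 0.0, 0.001]
wrist_force: [0.3, 0.1, 0.2]
opening: 0.002
```

Emit:
step_arm(commands=[{"tx":-11,"ty":0,"tz":15,"wx":0,"wy":0,"wz":0,"jaw":0},{"tx":-20,"ty":0,"tz":30,"wx":0,"wy":0,"wz":0,"jaw":0},{"tx":-26,"ty":0,"tz":45,"wx":0,"wy":0,"wz":0,"jaw":0},{"tx":-30,"ty":0,"tz":60,"wx":0,"wy":0,"wz":0,"jaw":0}])

```text
clock: 5.48
ee_pos: [0.4312, 0.2134, 0.0709]
orientation: [3.142, 0.0, 0.002]
wrist_force: [0.4, -0.3, -0.1]
opening: -0.002
```

```bash
python3 - <<'E'
from h import *
c=snap('scene','s2'); s=manip.sense(); print(s['ee_pos'],s['wrist_force'],s['orientation'])
hsv=cv2.cvtColor(c['frame'],cv2.COLOR_BGR2HSV); m=cv2.inRange(hsv,(0,150,60),(6,255,255))|cv2.inRange(hsv,(175,150,60),(180,255,255)); m[:,:300]=0;m[:,:][280:]=0; m[:,403:]=0
print(cv2.connectedComponentsWithStats(m)[2:])
for a in (1,.8,.6,.4,.2,.1,0): print(a,proj(c,(.563-.128*np.cos(a),.213,.032+.128*np.sin(a))).round(1), .563-.128*np.cos(a),.032+.128*np.sin(a))
E
```

```text
[0.42950939 0.21273653 0.06914696] [-1.79391957 -1.31712986 -0.60475724] [3.14057202e+00 3.44200407e-03 2.20164576e-03]
(array([[     0,      0,    640,    480, 307115],
       [   388,    184,      8,      8,     46],
       [   401,    195,      2,      9,     10],
       [   367,    276,      9,      4,     29]], dtype=int32), array([[319.4816795 , 239.50545561],
       [391.47826087, 187.69565217],
       [401.9       , 199.2       ],
       [370.93103448, 277.79310345]]))
1 [390.2 188.5] 0.49384130484887806 0.13970828605541075
0.8 [384.5 191. ] 0.4738215412035628 0.12382157963513891
0.6 [379.7 195. ] 0.45735704129156113 0.10427423659456453
0.4 [376.  200.3] 0.44510419276763064 0.08184554781550726
0.2 [373.6 206.7] 0.437551478036321 0.057429674341767836
0.1 [372.8 210.2] 0.4356394668444126 0.044778677330794006
0 [372.4 213.9] 0.43499999999999994 0.032
```

The finger lowered just in front of the knob and the strap stayed at about 1.04 rad. I'll lift straight up and come down over the knob itself.

Emit:
step_arm(commands=[{"tx":0,"ty":0,"tz":-62,"wx":0,"wy":0,"wz":0,"jaw":0},{"tx":0,"ty":0,"tz":-120,"wx":0,"wy":0,"wz":0,"jaw":0},{"tx":0,"ty":0,"tz":-120,"wx":0,"wy":0,"wz":0,"jaw":0},{"tx":60,"ty":0,"tz":-120,"wx":0,"wy":0,"wz":0,"jaw":0},{"tx":64,"ty":0,"tz":-110,"wx":0,"wy":0,"wz":0,"jaw":0}])

```text
clock: 6.15
ee_pos: [0.4987, 0.2119, 0.1796]
orientation: [-3.139, 0.002, -0.002]
wrist_force: [-0.3, 0.1, -0.3]
opening: 0.003
```

Emit:
step_arm(commands=[{"tx":0,"ty":0,"tz":10,"wx":0,"wy":0,"wz":0,"jaw":0},{"tx":-1,"ty":0,"tz":22,"wx":0,"wy":0,"wz":0,"jaw":0},{"tx":-10,"ty":0,"tz":34,"wx":0,"wy":0,"wz":0,"jaw":0},{"tx":-20,"ty":0,"tz":44,"wx":0,"wy":0,"wz":0,"jaw":0},{"tx":-30,"ty":0,"tz":56,"wx":0,"wy":0,"wz":0,"jaw":0}])

```text
clock: 6.78
ee_pos: [0.4578, 0.2138, 0.1264]
orientation: [3.136, 0.012, 0.004]
wrist_force: [-21.6, -3.0, 22.1]
opening: 0.001
```

```bash
cat > k.py <<'E'
from h import *
import sys
c=snap('scene',sys.argv[1]); s=manip.sense(); print(s['ee_pos'],s['wrist_force'],s['clock'])
hsv=cv2.cvtColor(c['frame'],cv2.COLOR_BGR2HSV); m=cv2.inRange(hsv,(0,150,60),(6,255,255))|cv2.inRange(hsv,(175,150,60),(180,255,255)); m[:,:300]=0;m[:,:][250:]=0; m[:,400:]=0
print(cv2.connectedComponentsWithStats(m)[3][1:])
E
python3 k.py s3
```

```text
[0.45547663 0.21374662 0.12433362] [-18.56529927  -1.20204291  15.15512109] 6.825
[[383.15151515 192.09090909]]
```

Emit:
step_arm(commands=[{"tx":0,"ty":0,"tz":-20,"wx":0,"wy":0,"wz":0,"jaw":0},{"tx":12,"ty":0,"tz":-20,"wx":0,"wy":0,"wz":0,"jaw":0},{"tx":12,"ty":0,"tz":-20,"wx":0,"wy":0,"wz":0,"jaw":0}])

```text
clock: 7.2
ee_pos: [0.4788, 0.213, 0.1461]
orientation: [-3.141, -0.001, 0.001]
wrist_force: [-0.8, 0.8, -0.7]
opening: -0.001
```

```bash
python3 k.py s4
```

```text
[0.477973   0.21316818 0.14567191] [ 0.97911028 -0.47052346  0.37682491] 7.25
[[382.36666667 192.36666667]]
```

Emit:
step_arm(commands=[{"tx":-11,"ty":0,"tz":18,"wx":0,"wy":0,"wz":0,"jaw":0},{"tx":-18,"ty":0,"tz":28,"wx":0,"wy":0,"wz":0,"jaw":0},{"tx":-23,"ty":0,"tz":36,"wx":0,"wy":0,"wz":0,"jaw":0},{"tx":-27,"ty":0,"tz":44,"wx":0,"wy":0,"wz":0,"jaw":0},{"tx":-31,"ty":0,"tz":52,"wx":0,"wy":0,"wz":0,"jaw":0}])

```text
clock: 7.88
ee_pos: [0.4465, 0.2135, 0.0936]
orientation: [-3.142, -0.0, 0.002]
wrist_force: [-0.6, -0.5, 0.8]
opening: -0.003
```

```bash
python3 k.py s5
```

```text
[0.44529294 0.21314925 0.0925597 ] [-1.62277416  0.13724735 -0.26905108] 7.925
[[375.84210526 200.89473684]]
```

Emit:
step_arm(commands=[{"tx":-4,"ty":0,"tz":12,"wx":0,"wy":0,"wz":0,"jaw":0},{"tx":-8,"ty":0,"tz":24,"wx":0,"wy":0,"wz":0,"jaw":0},{"tx":-10,"ty":0,"tz":36,"wx":0,"wy":0,"wz":0,"jaw":0},{"tx":-11,"ty":0,"tz":44,"wx":0,"wy":0,"wz":0,"jaw":0},{"tx":-11,"ty":0,"tz":50,"wx":0,"wy":0,"wz":0,"jaw":0}])

```text
clock: 8.55
ee_pos: [0.4352, 0.2134, 0.0434]
orientation: [3.141, 0.001, 0.002]
wrist_force: [-6.0, -2.2, 22.5]
opening: 0.001
```

Emit:
step_arm(commands=[{"tx":0,"ty":0,"tz":3,"wx":0,"wy":0,"wz":0,"jaw":0},{"tx":0,"ty":0,"tz":3,"wx":0,"wy":0,"wz":0,"jaw":0}])

```text
clock: 8.8
ee_pos: [0.4354, 0.2135, 0.0433]
orientation: [3.139, 0.001, 0.002]
wrist_force: [-9.9, -5.4, 27.2]
opening: 0.002
```

```bash
python3 k.py s6
```

```text
[0.43533677 0.21345598 0.04324983] [-8.88750737 -4.08752492 25.86604334] 8.85
[[371.   213.75]]
```

The strap meets a hard stop at knob top 43 mm with 26 N, which is closed. Lift and go to the cap.

Emit:
step_arm(commands=[{"tx":0,"ty":0,"tz":-62,"wx":0,"wy":0,"wz":0,"jaw":0},{"tx":0,"ty":0,"tz":-124,"wx":0,"wy":0,"wz":0,"jaw":0},{"tx":50,"ty":20,"tz":-160,"wx":0,"wy":0,"wz":0,"jaw":40},{"tx":75,"ty":70,"tz":-180,"wx":0,"wy":0,"wz":0.15,"jaw":85},{"tx":95,"ty":128,"tz":-180,"wx":0,"wy":0,"wz":0.3,"jaw":85}])

```text
clock: 9.48
ee_pos: [0.5332, 0.085, 0.2232]
orientation: [-3.14, -0.005, -0.301]
wrist_force: [0.8, -0.6, -0.4]
opening: 0.638
```

```bash
python3 - <<'E'
from h import *
print(tool()[0],goal((.5395,-.21,.16),-.474),goal((.5395,-.21,.014),-.474))
E
```

```text
[0.53324877 0.08502294 0.22315793] (array([ 93.3, 280. ,  63. ]), array([-0.002, -0.004,  0.173])) (array([ 92.6, 280.3, 209. ]), array([-0.002, -0.004,  0.173]))
```

Emit:
step_arm(commands=[{"tx":93,"ty":280,"tz":63,"wx":0,"wy":0,"wz":0.173,"jaw":85},{"tx":93,"ty":280,"tz":63,"wx":0,"wy":0,"wz":0.173,"jaw":85},{"tx":93,"ty":280,"tz":63,"wx":0,"wy":0,"wz":0.173,"jaw":85},{"tx":93,"ty":280,"tz":63,"wx":0,"wy":0,"wz":0.173,"jaw":85},{"tx":93,"ty":280,"tz":63,"wx":0,"wy":0,"wz":0.173,"jaw":85}])

```text
clock: 10.1
ee_pos: [0.537, -0.2125, 0.1572]
orientation: [3.141, -0.0, -0.473]
wrist_force: [0.2, 0.3, -1.0]
opening: 0.998
```

Emit:
step_arm(commands=[{"tx":0,"ty":0,"tz":0,"wx":0,"wy":0,"wz":0,"jaw":85},{"tx":0,"ty":0,"tz":0,"wx":0,"wy":0,"wz":0,"jaw":85}])

```text
clock: 10.35
ee_pos: [0.5376, -0.2087, 0.1577]
orientation: [-3.141, 0.0, -0.471]
wrist_force: [-0.2, 0.3, 0.4]
opening: 0.994
```

```bash
python3 - <<'E'
from m import *
c=snap('wrist','wcap2'); print(tool()[0],goal((.5395,-.21,.014),-.474))
t=snap('top','t2'); S=t['frame']
hsv=cv2.cvtColor(c['frame'],cv2.COLOR_BGR2HSV)
a=cv2.resize(c['frame'],None,fx=1,fy=1)
b=cv2.resize(S[160:265,180:300],None,fx=4,fy=4,interpolation=cv2.INTER_CUBIC)[:,:400]
a=cv2.resize(a[0:420,200:440],None,fx=1.6,fy=1.14); a=c['frame'][0:420,220:440]; a=cv2.resize(a,None,fx=1.4,fy=1.4)
h=max(len(a),len(b)); im=np.hstack([cv2.copyMakeBorder(i,0,h-len(i),0,8,0) for i in(a,b)]); print(im.shape); cv2.imwrite('pics/v2.png',im)
E
```

```text
[ 0.53790005 -0.20784734  0.15803852] (array([  2.4,   1.3, 144. ]), array([-0.001, -0.   ,  0.005]))
(588, 724, 3)
```

View pics/v2.png

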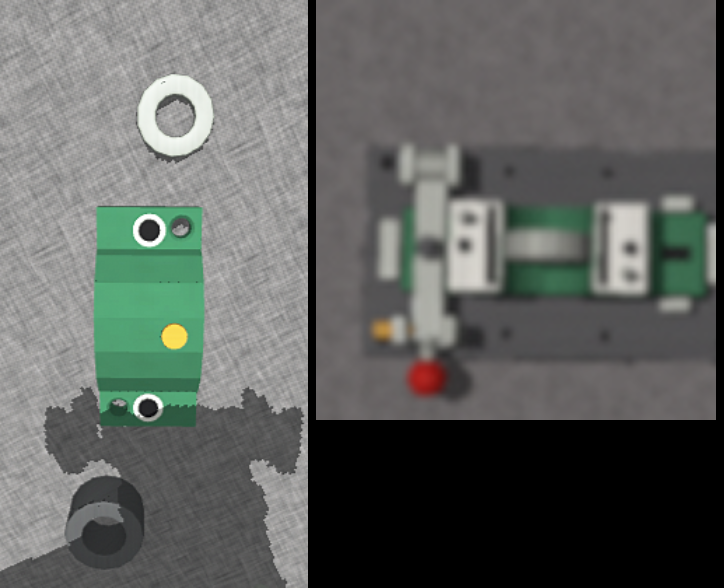

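The left panel shows the cap again, undisturbed, with its corners near wrist pixels (289,147), (364,148), (360,304) and (291,304). The right panel shows the strap closed through the fork, with the knob on the robot side at panel (427,378).

```bash
python3 - <<'E'
from m import *
w=load('wcap2')
C=[(-.026,.058,.016),(.026,.058,.016),(.026,-.058,.016),(-.026,-.058,.016)]
P=[(288.6,147.1),(364.3,147.9),(360,304.3),(291.4,303.6)]
print('cap',*fit2(w,C,P,(.54,-.21,-.45)))
H=[(.016,.048,.016),(-.016,-.048,.016)]
p,r=fit2(w,H,[(349.3,162.1),(304.3,289.3)],(.54,-.21,-.45));print(p,r)
q=fit2(w,C,P,(.54,-.21,-.45))[0]
s=manip.sense();print(s['ee_pos'],s['orientation'],s['clock'],goal((q[0],q[1],.014),q[2]))
E
```

```text
cap [ 0.5394 -0.2095 -0.4745] [-0.2 -0.1  0.4 -0.6 -0.2  0.2 -0.1  0.6]
[ 0.5396 -0.2085 -0.4786] [ 0.4 -1.2 -0.5  1.4]
[ 0.53805102 -0.20751632  0.15829835] [-3.14107656e+00 -5.31613962e-04 -4.68356372e-01] 10.45 (array([  2. ,   1.2, 144.3]), array([-0.001, -0.001,  0.006]))
```

Emit:
step_arm(commands=[{"tx":2,"ty":1,"tz":50,"wx":0,"wy":0,"wz":0.005,"jaw":85},{"tx":2,"ty":1,"tz":100,"wx":0,"wy":0,"wz":0.005,"jaw":85},{"tx":2,"ty":1,"tz":100,"wx":0,"wy":0,"wz":0.005,"jaw":85},{"tx":2,"ty":1,"tz":100,"wx":0,"wy":0,"wz":0.005,"jaw":85}])

```text
clock: 10.95
ee_pos: [0.5404, -0.2105, 0.0601]
orientation: [-3.141, -0.003, -0.474]
wrist_force: [0.1, -1.6, 1.3]
opening: 0.994
```

```bash
python3 - <<'E'
from m import *
print(tool()[0],goal((.5394,-.2095,.014),-.4745))
E
```

```text
[ 0.54037362 -0.21051352  0.06006844] (array([-1.5, -0.4, 46.1]), array([-0.   , -0.003,  0.   ]))
```

Emit:
step_arm(commands=[{"tx":-1,"ty":0,"tz":30,"wx":0,"wy":0,"wz":0,"jaw":85},{"tx":-1,"ty":0,"tz":45,"wx":0,"wy":0,"wz":0,"jaw":85},{"tx":-1,"ty":0,"tz":45,"wx":0,"wy":0,"wz":0,"jaw":85}])

```text
clock: 11.32
ee_pos: [0.538, -0.2106, 0.0134]
orientation: [3.142, 0.0, -0.476]
wrist_force: [-0.1, -0.2, 1.1]
opening: 0.992
```

Emit:
step_arm(commands=[{"tx":0,"ty":0,"tz":0,"wx":0,"wy":0,"wz":0,"jaw":45},{"tx":0,"ty":0,"tz":0,"wx":0,"wy":0,"wz":0,"jaw":45},{"tx":0,"ty":0,"tz":0,"wx":0,"wy":0,"wz":0,"jaw":45},{"tx":0,"ty":0,"tz":0,"wx":0,"wy":0,"wz":0,"jaw":45}], squeeze=80)

```text
clock: 11.82
ee_pos: [0.539, -0.211, 0.0146]
orientation: [3.142, -0.002, -0.476]
wrist_force: [-0.6, -0.9, 6.0]
opening: 0.59
```

```bash
python3 - <<'E'
from m import *
print(tool()[0],manip.sense()['orientation'])
E
```

```text
[ 0.53901921 -0.21102996  0.0145712 ] [ 3.14152412e+00 -2.45523493e-03 -4.76007507e-01]
```

Emit:
step_arm(commands=[{"tx":0,"ty":0,"tz":-20,"wx":0,"wy":0,"wz":0,"jaw":45},{"tx":0,"ty":0,"tz":-80,"wx":0,"wy":0,"wz":0,"jaw":45},{"tx":0,"ty":0,"tz":-140,"wx":0,"wy":0,"wz":0,"jaw":45},{"tx":0,"ty":0,"tz":-180,"wx":0,"wy":0,"wz":0,"jaw":45},{"tx":0,"ty":0,"tz":-180,"wx":0,"wy":0,"wz":0,"jaw":45}])

```text
clock: 12.45
ee_pos: [0.54, -0.2111, 0.1974]
orientation: [3.141, -0.008, -0.476]
wrist_force: [1.0, -0.1, -3.9]
opening: 0.592
```

```bash
python3 - <<'E'
from m import *
print(manip.sense()['wrist_force'],tool()[0],goal((.5142,.1369,.17),.004))
E
```

```text
[ 0.96682145 -0.06557481 -3.86041384] [ 0.53996477 -0.21107849  0.19743038] (array([-182.5, -297.5,   26. ]), array([ 0.002, -0.008, -0.48 ]))
```

Held (−3.9 N weight). Move over the base in smooth steps.

Emit:
step_arm(commands=[{"tx":-26,"ty":-43,"tz":0,"wx":0,"wy":0,"wz":-0.07,"jaw":45},{"tx":-52,"ty":-86,"tz":0,"wx":0,"wy":0,"wz":-0.15,"jaw":45},{"tx":-78,"ty":-128,"tz":0,"wx":0,"wy":0,"wz":-0.23,"jaw":45},{"tx":-104,"ty":-170,"tz":0,"wx":0,"wy":0,"wz":-0.31,"jaw":45},{"tx":-130,"ty":-212,"tz":5,"wx":0,"wy":0,"wz":-0.39,"jaw":45}])

```text
clock: 13.08
ee_pos: [0.518, 0.0387, 0.1865]
orientation: [3.141, 0.002, -0.083]
wrist_force: [0.3, -0.8, -3.6]
opening: 0.591
```

```bash
python3 - <<'E'
from m import *
print(manip.sense()['wrist_force'],tool()[0],goal((.5142,.1369,.17),.004))
E
```

```text
[ 0.29379614 -0.83576635 -3.64698727] [0.51797328 0.03869644 0.1864787 ] (array([-11.9, -97.6,  16.5]), array([ 0.   ,  0.002, -0.087]))
```

Emit:
step_arm(commands=[{"tx":-6,"ty":-45,"tz":8,"wx":0,"wy":0,"wz":-0.05,"jaw":45},{"tx":-12,"ty":-90,"tz":16,"wx":0,"wy":0,"wz":-0.087,"jaw":45},{"tx":-12,"ty":-98,"tz":16,"wx":0,"wy":0,"wz":-0.087,"jaw":45},{"tx":-12,"ty":-98,"tz":16,"wx":0,"wy":0,"wz":-0.087,"jaw":45},{"tx":-12,"ty":-98,"tz":16,"wx":0,"wy":0,"wz":-0.087,"jaw":45}])

```text
clock: 13.7
ee_pos: [0.5159, 0.134, 0.1714]
orientation: [3.14, 0.001, -0.002]
wrist_force: [0.2, -1.3, -3.7]
opening: 0.592
```

```bash
python3 - <<'E'
from m import *
print(manip.sense()['wrist_force'],tool()[0],goal((.5142,.1369,.13),.004))
c=snap('wrist','wh'); a=c['frame'][150:450,220:430]; cv2.imwrite('pics/wh_c.png',cv2.resize(a,None,fx=2,fy=2,interpolation=cv2.INTER_CUBIC))
E
```

```text
[ 0.20847021 -1.30972757 -3.66305125] [0.51591999 0.13400241 0.17136813] (array([-1.7, -2.9, 41.4]), array([ 0.001,  0.001, -0.006]))
```

View pics/wh_c.png

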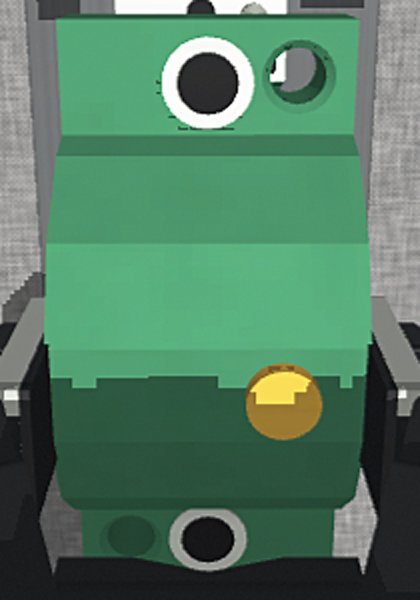

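The wrist view shows the cap held squarely, with its far corners at (248.5,158.5) and (399.5,157.5). Dowel hole 0 is at (370.5,187) and hole 1 at (285.5,418.5).

```bash
python3 - <<'E'
from m import *
c=load('wh'); z=.1728
O=[(-.026,.058,z),(.026,.058,z),(.016,.048,z),(-.016,-.048,z)];P=[(248.5,158.5),(399.5,157.5),(370.5,187),(285.5,418.5)]
print(*fit2(c,O,P,(.515,.136,0))); print(*fit2(c,O[:3],P[:3],(.515,.136,0)))
for zz in (.170,.1755): print(zz,*fit2(c,[o[:2]+(zz,) for o in O],P,(.515,.136,0)))
s=manip.sense(); print(s['ee_pos'],s['orientation'])
E
```

```text
[0.5161 0.136  0.0007] [-1.3 -1.2  1.5 -0.4 -0.  -0.2 -0.2  2.8]
[0.5165 0.1358 0.0067] [-1.4  0.   1.4 -0.1  0.   0.2]
0.17 [5.162e-01 1.355e-01 3.000e-04] [ 0.4 -0.3  0.   0.6 -0.8  0.2  0.5 -0.8]
0.1755 [0.5161 0.1365 0.0012] [-3.  -2.1  2.9 -1.4  0.8 -0.6 -0.8  6.5]
[0.51606504 0.13400794 0.17155513] [ 3.14062425e+00  6.88371953e-04 -1.83130031e-03]
```

Emit:
step_arm(commands=[{"tx":-2,"ty":-3,"tz":20,"wx":0,"wy":0,"wz":-0.006,"jaw":45},{"tx":-2,"ty":-3,"tz":45,"wx":0,"wy":0,"wz":-0.006,"jaw":45},{"tx":-2,"ty":-3,"tz":70,"wx":0,"wy":0,"wz":-0.006,"jaw":45},{"tx":-2,"ty":-3,"tz":70,"wx":0,"wy":0,"wz":-0.006,"jaw":45},{"tx":-2,"ty":-3,"tz":70,"wx":0,"wy":0,"wz":-0.006,"jaw":45}])

```text
clock: 14.38
ee_pos: [0.5147, 0.1385, 0.1029]
orientation: [-3.142, -0.001, 0.006]
wrist_force: [-0.4, -0.1, -2.6]
opening: 0.591
```

Emit:
step_arm(commands=[{"tx":0,"ty":0,"tz":0,"wx":0,"wy":0,"wz":0,"jaw":45},{"tx":0,"ty":0,"tz":0,"wx":0,"wy":0,"wz":0,"jaw":45}])

```text
clock: 14.62
ee_pos: [0.5145, 0.139, 0.1028]
orientation: [3.141, -0.002, 0.007]
wrist_force: [-0.4, 0.9, -2.8]
opening: 0.594
```

```bash
python3 - <<'E'
from m import *
print(manip.sense()['wrist_force'],tool()[0],goal((.5142,.1368,.077),.004))
c=snap('wrist','wh2'); a=c['frame'][90:390,220:430]; cv2.imwrite('pics/wh2_c.png',cv2.resize(a,None,fx=2,fy=2,interpolation=cv2.INTER_CUBIC))
E
```

```text
[-0.43890265  0.94653014 -2.84480636] [0.51452564 0.13902413 0.1028461 ] (array([-0.4,  2.2, 25.8]), array([ 0.   , -0.002,  0.003]))
```

View pics/wh2_c.png

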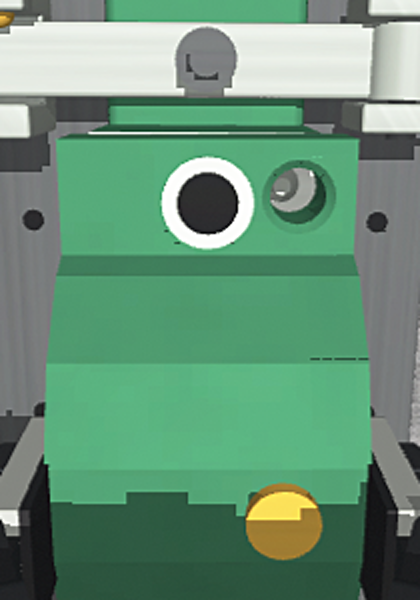

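The dowel tip is seen through hole 0 at px ~(364,182), with the hole's upper rim centred at ~(370,186.5). I'll work out the offset.

```bash
python3 - <<'E'
from m import *
c=load('wh2')
a=c['frame'][158:218,340:400]; cv2.imwrite('pics/hole.png',cv2.resize(a,None,fx=9,fy=9,interpolation=cv2.INTER_CUBIC))
d=back(c,(364,182.5),.077); h=back(c,(370,186.5),.1035); print(d,h,(d-h)*1000)
print('nominal dowel', .5142+.016,.1384+.048)
E
```

```text
[0.5307902  0.18731477 0.077     ] [0.53023369 0.18916939 0.1035    ] [  0.55651254  -1.85462076 -26.5       ]
nominal dowel 0.5302 0.1864
```

View pics/hole.png

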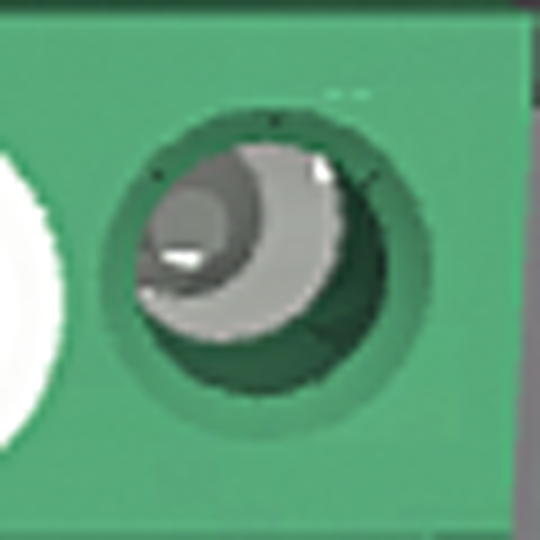

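```bash
python3 - <<'E'
from m import *
c=load('wh2')
d=back(c,(360.9,182.4),.077); h=back(c,(369.4,188.2),.1040);b=back(c,(364.9,182.6),.088); print(d,h,b,((d-h)*1000).round(2),((d-b)*1000).round(2))
print(manip.sense()['ee_pos'],goal((.5142,.1368,.077),.004))
E
```

```text
[0.52951361 0.18734622 0.077     ] [0.52999058 0.18864641 0.104     ] [0.53002226 0.18861577 0.088     ] [ -0.48  -1.3  -27.  ] [ -0.51  -1.27 -11.  ]
[0.51433037 0.13903278 0.10263059] (array([-0.2,  2.2, 25.6]), array([ 0.   , -0.001,  0.003]))
```

Rim and dowel agree that a shift of about −0.5 mm in x and −1.4 mm in y is needed. Lower gently.

Emit:
step_arm(commands=[{"tx":-0.5,"ty":1.5,"tz":4,"wx":0,"wy":0,"wz":0,"jaw":45},{"tx":-0.5,"ty":1.5,"tz":8,"wx":0,"wy":0,"wz":0,"jaw":45},{"tx":-0.5,"ty":1.5,"tz":12,"wx":0,"wy":0,"wz":0,"jaw":45},{"tx":-0.5,"ty":1.5,"tz":15,"wx":0,"wy":0,"wz":0,"jaw":45},{"tx":-0.5,"ty":1.5,"tz":18,"wx":0,"wy":0,"wz":0,"jaw":45}])

```text
clock: 15.3
ee_pos: [0.5134, 0.1375, 0.0837]
orientation: [3.142, 0.0, 0.007]
wrist_force: [-0.4, -0.4, -3.5]
opening: 0.595
```

```bash
python3 - <<'E'
from m import *
s=manip.sense();print(s['wrist_force'],s['wrist_torque'],s['ee_pos'],s['orientation'],s['opening'])
E
```

```text
[-0.40321083 -0.4122738  -3.48667738] [ 0.02030941 -0.06513508  0.01931586] [0.51337922 0.13751544 0.0836927 ] [3.14158125e+00 1.60591586e-04 7.06535108e-03] 0.5950523826008184
```

Emit:
step_arm(commands=[{"tx":0,"ty":0,"tz":2,"wx":0,"wy":0,"wz":0,"jaw":45},{"tx":0,"ty":0,"tz":4,"wx":0,"wy":0,"wz":0,"jaw":45},{"tx":0,"ty":0,"tz":6,"wx":0,"wy":0,"wz":0,"jaw":45},{"tx":0,"ty":0,"tz":7.5,"wx":0,"wy":0,"wz":0,"jaw":45},{"tx":0,"ty":0,"tz":7.5,"wx":0,"wy":0,"wz":0,"jaw":45}], squeeze=115)

```text
clock: 15.92
ee_pos: [0.5135, 0.1375, 0.0778]
orientation: [3.14, 0.0, 0.007]
wrist_force: [-4.2, -1.7, 8.7]
opening: 0.585
```

```bash
python3 - <<'E'
from m import *
s=manip.sense();print(s['wrist_force'],s['wrist_torque'],s['ee_pos'],s['orientation'],s['opening'])
E
```

```text
[-4.22132858 -1.71679637  8.73213056] [-0.36735509  1.07873527 -0.01359438] [0.51347622 0.13752177 0.077804  ] [3.14045964e+00 6.54706772e-05 6.99779806e-03] 0.5853858414288269
```

Emit:
step_arm(commands=[{"tx":0,"ty":0,"tz":1,"wx":0,"wy":0,"wz":0,"jaw":45},{"tx":0,"ty":0,"tz":2,"wx":0,"wy":0,"wz":0,"jaw":45},{"tx":0,"ty":0,"tz":2,"wx":0,"wy":0,"wz":0,"jaw":45}])

```text
clock: 16.3
ee_pos: [0.5135, 0.1376, 0.0762]
orientation: [3.14, 0.0, 0.007]
wrist_force: [-5.5, -1.9, 11.1]
opening: 0.583
```

Emit:
step_arm(commands=[{"tx":0,"ty":0,"tz":1,"wx":0,"wy":0,"wz":0,"jaw":45},{"tx":0,"ty":0,"tz":2,"wx":0,"wy":0,"wz":0,"jaw":45},{"tx":0,"ty":0,"tz":2,"wx":0,"wy":0,"wz":0,"jaw":45}])

```text
clock: 16.68
ee_pos: [0.5135, 0.1376, 0.0761]
orientation: [3.139, 0.0, 0.007]
wrist_force: [-12.4, -4.6, 25.9]
opening: 0.582
```

```bash
python3 - <<'E'
from m import *
s=manip.sense();print(s['wrist_force'],s['wrist_torque'],s['ee_pos'],s['orientation'],s['opening'])
E
```

```text
[-12.43182491  -4.58753758  25.85161728] [-0.80015592  2.53177606  0.01047777] [0.51354804 0.13755903 0.07610039] [3.13870801e+00 2.75098255e-04 6.98112481e-03] 0.5823242686250577
```

Emit:
step_arm(commands=[{"tx":-0.7,"ty":0,"tz":0,"wx":0,"wy":0,"wz":0,"jaw":45},{"tx":-0.7,"ty":0,"tz":0,"wx":0,"wy":0,"wz":0,"jaw":45}])

```text
clock: 16.92
ee_pos: [0.5135, 0.1376, 0.0761]
orientation: [3.139, -0.001, 0.007]
wrist_force: [-8.9, -3.7, 23.8]
opening: 0.585
```

```bash
python3 - <<'E'
from m import *
s=manip.sense();print(s['wrist_force'],s['wrist_torque'],s['ee_pos'],s['orientation'],s['opening'])
c=snap('scene','sf'); a=cv2.resize(c['frame'][180:270,320:430],None,fx=5,fy=5,interpolation=cv2.INTER_CUBIC)[:,:550]
w=snap('wrist','wf'); b=cv2.resize(w['frame'][60:420,210:440],None,fx=1.05,fy=1.25)
h=max(len(a),len(b)); im=np.hstack([cv2.copyMakeBorder(i,0,h-len(i),0,4,0) for i in(a,b)]); print(im.shape); cv2.imwrite('pics/fin.png',im)
E
```

```text
[-8.94969058 -3.73770012 23.83580778] [-0.74432873  2.17954881 -0.01208447] [0.51353054 0.13757091 0.07614091] [ 3.13912853e+00 -1.31300586e-03  6.83375738e-03] 0.5852213107111903
(450, 800, 3)
```

View pics/fin.png

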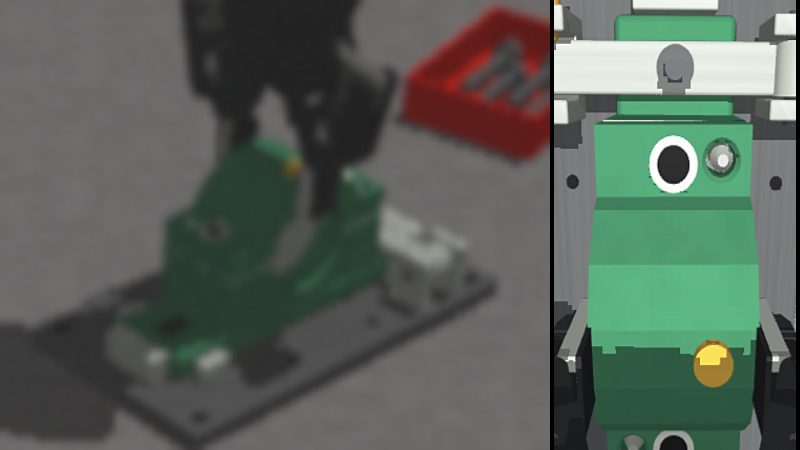

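The picture shows no seal gap at the split, both dowels up in their holes and the strap still home across the foot. I'll add a little more push for margin, then hand in.

Emit:
step_arm(commands=[{"tx":-0.5,"ty":0,"tz":0.7,"wx":0,"wy":0,"wz":0,"jaw":45},{"tx":-0.5,"ty":0,"tz":0.7,"wx":0,"wy":0,"wz":0,"jaw":45},{"tx":-0.5,"ty":0,"tz":0.7,"wx":0,"wy":0,"wz":0,"jaw":45},{"tx":-0.5,"ty":0,"tz":0.7,"wx":0,"wy":0,"wz":0,"jaw":45}])

```text
clock: 17.52
ee_pos: [0.5135, 0.1376, 0.0761]
orientation: [3.139, -0.002, 0.007]
wrist_force: [-9.2, -4.2, 27.4]
opening: 0.584
```

```bash
python3 - <<'E'
from m import *
s=manip.sense();print(s['wrist_force'],s['ee_pos'],s['orientation'],s['opening'],s['clock'])
if 15<s['wrist_force'][2]<36 and s['ee_pos'][2]<.0765: print('signed',manip.sign_off())
E
```

```text
[-9.16639615 -4.24630977 27.44682876] [0.51350481 0.13756709 0.07609467] [ 3.13888479e+00 -2.13305743e-03  6.80734113e-03] 0.5841747994941808 17.525
the job is handed in; nothing more can be done
signed None
```

The strap is closed in its fork and the top half is pressed shut on the bottom half's dowels. I handed the job in at 17.5 s, still gripping and pressing.

**Strap:** One downstroke missed the knob and the next wedged against its front face with about 22 N. I lifted and came down on the knob again. It then met a hard stop at a knob-top height of 43 mm with 26 N, and the top camera showed it level through the fork.

**Top half:** The tool stopped hard at 76.1 mm (76.6 mm predicted), with 27 N upward on the wrist. The last picture showed both dowels up in their holes, no gap on the side the camera could see, and the strap still home.

**Not fully checked:**
- A sideways force of about 9 N remained at the end.
- The cameras could not see the whole way round the split, so full closure rests on the hard stop and a tool tilt of about 0.003 rad.
- I did not compare the positions of the other parts before and after. I had no known contact with any of them.

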